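Sort the fork and brake parts after a service

TASK

The service is over and its parts are mixed up on the bench. Refit the blue dial on the damper head, D-hole on the flatted shaft and fully home on its seat, and clear away the rest by kind: the gold caliper and the red carton of brake pads on the green brake mat, the spring (standing) and the bronze bushing (lying flat, like a short tube) on the navy fork mat, one part to a bay. Leave the screwdriver and the hex key alone.

Things in the scene. Friction and masses are not known exactly. Their poses are not given: they have to be found in the camera images.
- blue_dial: loose bright blue scalloped adjuster dial, 40 mm across, 20 mm high, lying flat right way up. A D-shaped hole of 18.6 mm diameter goes through it, its flat 3.8 mm from the axis on the dial's +x side, with a lead-in chamfer underneath; a white line on top and rim marks the flat (+x). Origin: centre of its underside; z up. 60 g; grip it across any diameter
- damper_head: fixed: damper head upright in a grey clamp block (60 mm in x, 53 in y, 24 high). On its axis: dark hexagon cap 38 mm across to z = 34 mm, bright seat 28 mm across to z = 38 (dial's underside goes here), D-shaped steel shaft of 16 mm diameter to z = 56, last 4 mm tapered, flat 2.5 mm off the axis on the +x side (red marks on seat and block). Play: 1.3 mm, 15 degrees. Origin: on the axis at bench height
- caliper: gold brake caliper, about 48 mm (x) by 63 mm (y) lying flat, body 26 mm high, with a blue fitting on top that reaches 41 mm. Grip it from above where it is 34 mm thick: at y = +15 mm it reaches from x = -12 to x = +22 mm (so its middle is at x = +5 mm). Origin: near the centre of its underside; z up. About 0.16 kg
- pad_carton: small flat red carton of brake pads, 43 mm (x) by 60 mm (y), 16 mm high. Origin: centre of its underside; z up. About 50 g
- spring: dark steel coil spring standing on end, 37 mm across, 66 mm high. Origin: centre of its underside, on the axis; z up. About 0.22 kg
- bushing: bronze-coloured fork bushing, a plain open ring lying flat like a short tube: 42 mm outside, 35 mm inside, 22 mm high, with a narrow dark split on its +x side. Origin: centre of its underside, on the axis; z up. 50 g, may be gripped across any diameter
- brake_mat: fixed moulded mat, the green one, for brake parts: 92 mm (its x) by 150 mm (its y), floor 4 mm thick, rim 4 mm wide and 11 mm high over the bench; a middle rib along x, as high and wide, makes two bays of 84 mm (x) by 69 mm (y) inside, centred at y = +37 and y = -37 mm. Origin: centre of its underside, on the bench; z up. A small round tab marks its +y end
- fork_mat: fixed moulded mat, the dark navy blue one, for fork parts: 92 mm (its x) by 150 mm (its y), floor 4 mm thick, rim 4 mm wide and 11 mm high over the bench; a middle rib along x, as high and wide, makes two bays of 84 mm (x) by 69 mm (y) inside, centred at y = +37 and y = -37 mm. Origin: centre of its underside, on the bench; z up. A small round tab marks its +y end
- screwdriver: bystander: screwdriver with amber handle, 192 mm long, lying beside the mats. Origin: under its middle; handle towards +y
- hex_key: bystander: dark hex key, 32 mm (x) by 104 mm (y), 8 mm high, lying flat behind the mats (the nearer of two). Origin: centre of its underside

How it is judged:
By the outcome, as a careful person would: the job done as asked, in the order asked, and still so for the second after the job is handed in, with the robot touching nothing.
It also fails if it takes over 112 s, if anything falls off the work surface, if the arm or the gripper's body presses on something with over 40 N, if the wrist force passes 120 N, or if a joint passes its speed limit or range.

ROBOT

A 6-joint arm with a two-finger parallel gripper is mounted at the origin on a cart in front of the work surface, level with it; the furniture and walls round the work are solid. World frame = base frame: x ahead of the robot, y to its left, z up, the work surface at z = 0. Lengths are in m, angles in rad, forces in N, time in s.
With the tool pointing down it reaches from about 0.35 to 0.775 m from the base axis. Payload 5.5 kg.
Tool frame: the origin (TCP) lies between the finger pads; the fingertips stand 11 mm ahead of it and the grasp point (between the pads) lies 8 mm behind it (tips_ahead is the distance from the TCP to the fingertips, in m); z points along the fingers, y is the line along which they close (so a half turn about z gives the same grasp; the last joint's range is limited). The gripper opens to 85 mm and grips with 20 to 120 N. Pads are 22 mm wide; open, the fingers measure 114 mm over their backs; the gripper's body (76 mm by 85 mm) begins 54 mm behind the grasp point. The pads swing forward as they close: fully open they stand 13 mm farther back than shut.
Start: joints at [1.129, 0.313, 0.046, 1.304, 0, 1.431], TCP at [0.171, 0.549, 0.242] pointing down, gripper open.
Joint ranges: [-2.76, 2.76], [-0.86, 1.69], [-1.03, 1.26], [-2.2, 2.34], [-1.47, 1.5], [-3.14, 3.14]. Speed limits (rad/s): [2.57, 2.57, 3.14, 3.14, 3.14, 3.14].

INTERFACE

Orientations are given as a unit quaternion [w, x, y, z].
In Python, from workcell import * gives the robot as it stands. The module is installed in compiled form; this text tells all that it offers.
- The arm moves only by the tool jog_arm, never from a script. Its argument "moves" is a list of rows, each an object with "fingers": the closure, from 0 (fully open) to 1 (shut); "slide": the shift along the tool's x, y, z in mm, a list of three; "angular": the turn, a rotation vector about the tool's x, y, z in degrees, a list of three. A call has 1 to 10 rows; each row is the pose to reach, as a shift and turn from the pose commanded when the call began, along the tool's axes at that moment; what a row does not reach only later rows make up. A row lasts 1/12 s, in which the tool goes at most 41.7 mm and 7.16 degrees, less where a joint would pass 70% of its speed; a pose out of reach is approached as far as the arm can. A call with a gripper value outside its range is refused whole. The fingers move at their own pace and stop on an object; "squeeze" is the grip in N (left out, the last holds). Time passes only in rows, so rows that repeat a pose let the fingers close. It gives the time, the measured TCP pose, the force, the opening and the grip force at its end, in the units of the state.
- get_state(): the state, without advancing time (a new reading comes with each control period).
- read_camera(name): name is "scene" or "top"; returns a dict with "color" (400x640x3 uint8, red, green, blue), "fovy" (degrees; the focal length in pixels is half the picture's height over the tangent of half this angle, whatever the lens; pixels are square), "cx", "cy" (the principal point, pixels), "D" ([k1, k2, p1, p2, k3] as OpenCV has them; the pictures are not rectified), "world_from_camera" (4x4, takes a point from camera to world coordinates). Camera axes: x right, y down, z forward; pixel columns grow to the right and rows downward; lengths in m; the calibration is good to about 2 mm. A picture is of the moment at which its call begins. There is no depth.
- hand_in(): hands the job in; it is judged then, once.
Trained networks look in a picture, given as the dict that the camera call returned (one of the last four; its "shot" number tells which), for a name from the list of things; names that differ only in an ending like _2 or _b are one class to them, and where a whole thing is asked for, a point or a joint stands for the part that bears it (a point fixed in the world has none). Each returns a list of dicts, best first, with "p" (0 to 1); they miss things now and then, are a little off and sometimes report something else, mostly with a low value. They report only what shows in the picture. A call takes as long as a camera call.
- look_for(target, picture): "point" ([column, row] in pixels, amid what is visible of it).
- tip_of(target, picture): "point" ([column, row] in pixels: a listed point, or the origin of a listed thing).
The state is a dict: "clock": time; "joint_pos": joint angles; "qvel": joint speeds; "tau": joint torques, N m; "tcp_pos": TCP position; "orientation": TCP orientation; "wrist_force": force on the tool from outside, world axes, zero at the start; "ft_torque": the same for the moment, N m; "finger_gap": finger opening in m; "grip_force": force on a finger pad.
Only numpy, scipy, OpenCV 4.12 (cv2) and the standard library are available. Lean on these libraries where they do the work, as an engineer would, in place of code of your own. Each camera call takes 0.05 s, during which the arm holds its last target. There are 200 camera calls.

## Working session

There is one attempt and no reset: what is moved stays moved. The work goes in short steps, Python scripts to look and compute and a tool call to move; the robot and the scene stay as the last step left them, time stands still between calls to the robot, and variables do not carry over. Pictures are saved under pics/ and viewed, at most 14 in all, crops included, and the job is handed in when it is done.

Besides the shell and the picture viewer there is one more tool, called in YAML: its name, and indented under it one key for each argument. jog_arm: Moves the arm, as the interface text tells. Its arguments: {"type":"object","properties":{"moves":{"type":"array","items":{"type":"object","properties":{"fingers":{"type":"number"},"slide":{"type":"array","items":{"type":"number"}},"angular":{"type":"array","items":{"type":"number"}}}}},"squeeze":{"type":"number"}},"required":["moves"]}

```bash
mkdir -p pics; cat > h.py <<'E'
from workcell import *
import numpy as np, cv2
from scipy.spatial.transform import Rotation as R
NAMES=["blue_dial","damper_head","caliper","pad_carton","spring","bushing","brake_mat","fork_mat","screwdriver","hex_key"]
def K(p):
    f=200/np.tan(np.radians(p["fovy"])/2)
    return np.array([[f,0,p["cx"]],[0,f,p["cy"]],[0,0,1.]]),np.array(p["D"],float)
def ray(p,uv,z=0.):
    k,d=K(p);T=np.array(p["world_from_camera"])
    q=cv2.undistortPoints(np.array([[uv]],float),k,d)[0,0]
    v=T[:3,:3]@[q[0],q[1],1];o=T[:3,3]
    return o+v*(z-o[2])/v[2]
def proj(p,X):
    k,d=K(p);T=np.linalg.inv(np.array(p["world_from_camera"]))
    return cv2.projectPoints(np.array(X,float).reshape(-1,3),cv2.Rodrigues(T[:3,:3])[0],T[:3,3],k,d)[0][:,0]
def save(p,n): cv2.imwrite("pics/"+n,p["color"][:,:,::-1])
E
python3 - <<'E'
from h import *
s=get_state();print(s)
for c in("top","scene"):
    p=read_camera(c);save(p,c+"0.png");print(c,p["fovy"],np.round(p["world_from_camera"],3).tolist())
    for n in NAMES:
        for f in(look_for,tip_of):
            r=f(n,p)[:2];print(n,f.__name__,[(np.round(a["point"],1).tolist(),round(a["p"],2),np.round(ray(p,a["point"]),3)[:2].tolist()) for a in r])
E
```

```text
{'clock': 0.0, 'joint_pos': array([1.12938814e+00, 3.14028308e-01, 4.49967012e-02, 1.30360824e+00,
       1.72598776e-05, 1.43119423e+00]), 'qvel': array([-0.00011009, -0.00017756, -0.00164329,  0.00160265,  0.0006473 ,
       -0.00025076]), 'tau': array([-2.75523225e-04, -4.80625319e+01,  2.98534405e+01,  1.94529112e-02,
       -4.73687419e-05,  5.01410369e-06]), 'tcp_pos': array([0.17071216, 0.54856594, 0.24140023]), 'orientation': array([-2.72294217e-04,  1.50330920e-01,  9.88635304e-01, -8.80667075e-04]), 'wrist_force': array([ 0.05273529,  0.85617961, -0.48042252]), 'ft_torque': array([-0.04396957, -0.03428404, -0.03005461]), 'grip_force': 0.0, 'finger_gap': 0.08524469454285152}
top 44.55486431645755 [[-0.021, -0.998, 0.065, 0.452], [-1.0, 0.02, -0.014, 0.354], [0.012, -0.065, -0.998, 0.905], [0.0, 0.0, 0.0, 1.0]]
blue_dial call [([366.0, 170.8], 0.75, [0.558, 0.26])]
blue_dial call [([365.9, 173.5], 0.61, [0.553, 0.26])]
damper_head call [([330.7, 131.5], 0.93, [0.634, 0.324])]
damper_head call [([332.1, 133.2], 0.73, [0.631, 0.322])]
caliper call [([440.2, 241.7], 0.96, [0.423
[... 1583 characters left out ...]
 [0.501, 0.162])]
spring call [([386.2, 226.6], 0.46, [0.361, 0.289])]
bushing call [([362.7, 179.1], 0.67, [0.498, 0.168]), ([388.2, 198.3], 0.21, [0.408, 0.199])]
bushing call [([363.5, 181.7], 0.57, [0.49, 0.176])]
brake_mat call [([324.7, 184.3], 0.72, [0.558, 0.243]), ([338.6, 233.7], 0.62, [0.426, 0.368])]
brake_mat call [([337.7, 234.1], 0.67, [0.427, 0.37])]
fork_mat call [([282.3, 236.1], 0.7, [0.512, 0.444])]
fork_mat call [([285.5, 233.1], 0.86, [0.513, 0.433])]
screwdriver call [([240.9, 282.7], 0.78, [0.486, 0.584])]
screwdriver call [([264.4, 284.5], 0.74, [0.45, 0.561])]
hex_key call [([245.0, 232.3], 0.51, [0.581, 0.483])]
hex_key call [([240.1, 224.4], 0.69, [0.608, 0.472])]
```

```bash
python3 - <<'E'
import cv2
a=cv2.imread("pics/top0.png");b=cv2.imread("pics/scene0.png")
cv2.imwrite("pics/topc.png",cv2.resize(a[100:320,170:470],(800,587),interpolation=cv2.INTER_CUBIC))
cv2.imwrite("pics/scenec.png",cv2.resize(b[130:310,200:440],(800,600),interpolation=cv2.INTER_CUBIC))
E
```

```text
(no output)
```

View pics/topc.png

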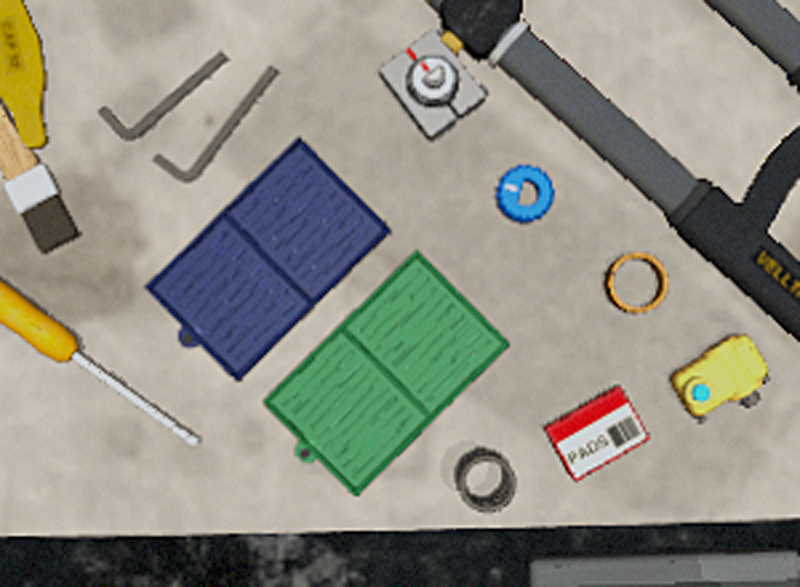

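View pics/scenec.png

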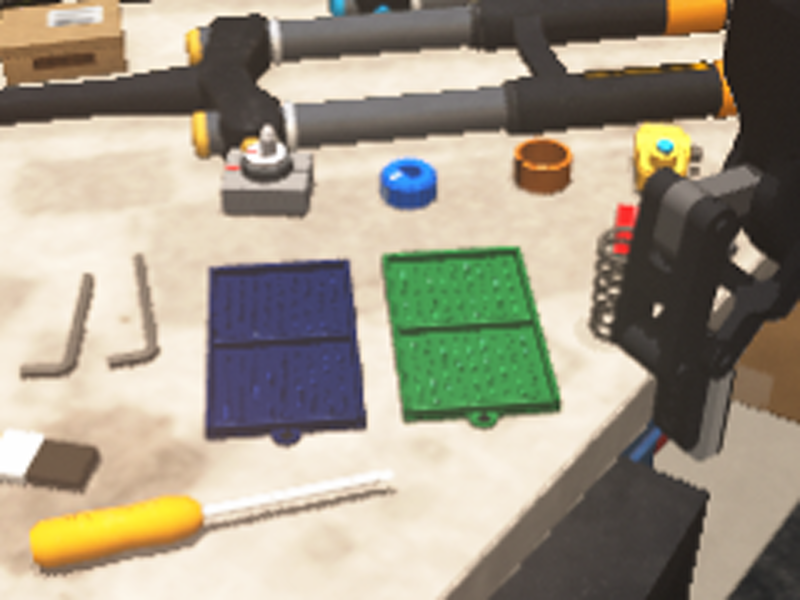

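The top view shows the damper head at crop (432,76), dial (525,193), bushing (636,283), caliper (718,375), carton (597,433), spring (485,478), navy mat at (269,260) and green mat at (387,373), with both tabs at lower left. The scene view agrees. Next I'll measure precisely.

```bash
cat >> h.py <<'E'
def seg(im,box,lo,hi):
    x0,y0,x1,y1=box;h=cv2.cvtColor(im,cv2.COLOR_RGB2HSV)
    m=np.zeros(im.shape[:2],np.uint8);m[y0:y1,x0:x1]=cv2.inRange(h[y0:y1,x0:x1],lo,hi)
    return m
def big(m): 
    c=max(cv2.findContours(m,cv2.RETR_EXTERNAL,cv2.CHAIN_APPROX_NONE)[0],key=cv2.contourArea);return c
E
python3 - <<'E'
from h import *
p=read_camera("top");im=p["color"]
def rect(n,box,lo,hi,z):
    c=big(seg(im,box,lo,hi)).reshape(-1,2)
    w=np.array([ray(p,u,z)[:2]*1000 for u in c],np.float32)
    (cx,cy),(a,b),t=cv2.minAreaRect(w);print(n,"rect c",round(cx,1),round(cy,1),"size",round(a,1),round(b,1),"ang",round(t,1))
    (ex,ey),r=cv2.minEnclosingCircle(w);print("   circ",round(ex,1),round(ey,1),round(r,1))
rect("fork",(220,145,320,250),(105,80,40),(130,255,160),.011)
rect("brake",(262,190,365,290),(50,60,40),(80,255,255),.011)
rect("dial",(350,155,385,190),(95,120,80),(115,255,255),.015)
rect("bush",(390,190,425,225),(5,90,40),(22,255,255),.018)
rect("cal",(415,215,465,265),(20,80,60),(35,255,255),.02)
rect("carton-red",(365,235,420,285),(170,120,80),(180,255,255),.016)
T=im[110:155,310:360];C=im[215:265,412:467];D=im[155:190,350:385];Ct=im[238:285,368:418]
r=lambda a:cv2.resize(a,(390,290),interpolation=cv2.INTER_NEAREST)
q=read_camera("scene")["color"]
out=np.vstack([np.hstack([r(T),r(C)]),np.hstack([r(D),r(q[165:190,385:418])])])
cv2.imwrite("pics/z.png",out[:,:,::-1])
E
```

```text
fork rect c 510.3 441.9 size 90.1 155.7 ang 44.0
   circ 512.8 438.1 85.3
brake rect c 429.9 361.7 size 90.7 156.1 ang 43.8
   circ 433.1 358.4 85.6
dial rect c 553.8 260.6 size 37.2 39.3 ang 70.2
   circ 553.8 260.5 20.0
bush rect c 491.1 185.5 size 42.5 38.5 ang 88.7
   circ 490.6 185.8 21.8
cal rect c 425.8 130.6 size 40.0 63.7 ang 25.2
   circ 428.6 131.5 33.6
carton-red rect c 401.7 223.3 size 12.6 56.6 ang 28.1
   circ 401.4 223.3 28.5
```

View pics/z.png

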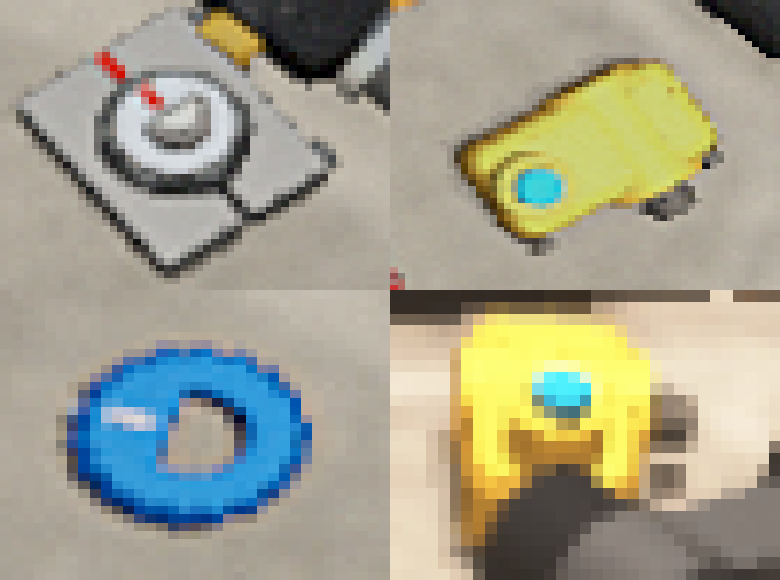

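```bash
cat >> h.py <<'E'
def rectify(p,c,z,w=100,h=75,s=4):
    # metric view around c (mm), +x up, +y left, grid each 10 mm
    v,u=np.mgrid[0:h*s,0:w*s]
    X=np.stack([c[0]-(v/s-h/2),c[1]-(u/s-w/2),np.full(u.shape,z*1e3)],-1)/1000
    m=proj(p,X).reshape(h*s,w*s,2).astype(np.float32)
    o=cv2.remap(p["color"],m[...,0],m[...,1],cv2.INTER_CUBIC)
    for k in range(-50,51,10):
        cv2.line(o,(int(w*s/2-k*s),0),(int(w*s/2-k*s),h*s),(0,0,0) if k==0 else (120,120,120),1)
        cv2.line(o,(0,int(h*s/2-k*s)),(w*s,int(h*s/2-k*s)),(0,0,0) if k==0 else (120,120,120),1)
    return o
E
python3 - <<'E'
from h import *
p=read_camera("top")
a=[rectify(p,(625,322),.034),rectify(p,(554,260.5),.02),rectify(p,(425,131),.026),rectify(p,(388,216),.016)]
cv2.imwrite("pics/r.png",np.vstack([np.hstack(a[:2]),np.hstack(a[2:])])[:,:,::-1])
E
```

```text
(no output)
```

View pics/r.png

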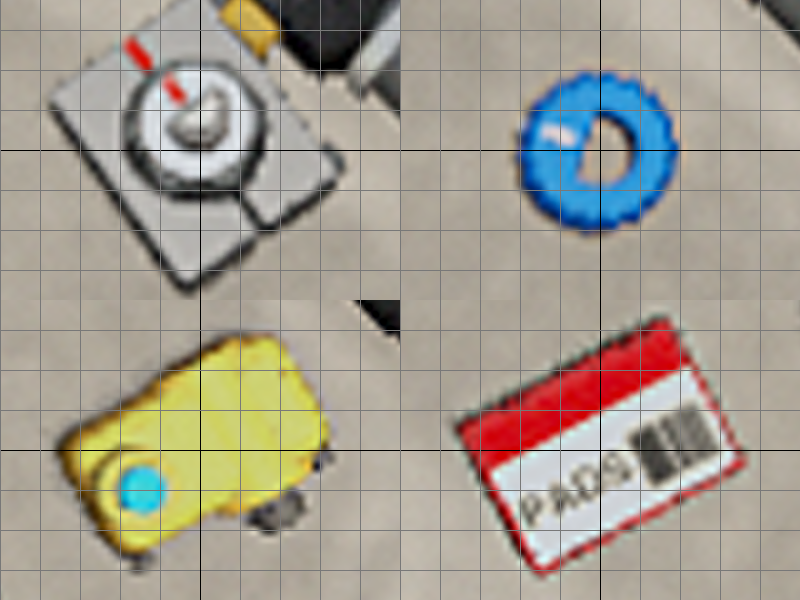

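```bash
cat >> h.py <<'E'
def plan(x,y,z,yaw=None):
    # slide (mm) and turn about tool z (deg) from the measured pose to a tool-down pose at x,y,z mm with closing axis at yaw
    s=get_state();q=s["orientation"];r=R.from_quat([q[1],q[2],q[3],q[0]]);M=r.as_matrix()
    d=M.T@(np.array([x,y,z])-s["tcp_pos"]*1e3)
    yw=np.degrees(np.arctan2(M[1,1],M[0,1]))
    t=0 if yaw is None else -((yaw-yw+90)%180-90)
    tilt=np.degrees(np.cross(M[:,2],[0,0,-1]));tl=M.T@tilt
    print("clk",round(s["clock"],2),"tcp",np.round(s["tcp_pos"]*1e3,1),"yaw",round(yw,1),"j6",round(s["joint_pos"][5],2),"gap",round(s["finger_gap"]*1e3,1),"grip",round(s["grip_force"],1),"F",np.round(s["wrist_force"],1),"| slide",np.round(d,1),"turn",round(t,1),"tiltfix",np.round(tl[:2],2))
E
python3 - <<'E'
from h import *
plan(554,260.4,120,70)
p=read_camera("top");im=p["color"]
m=seg(im,(310,100,345,140),(0,150,100),(8,255,255))|seg(im,(310,100,345,140),(172,120,100),(180,255,255))
n,l,st,c=cv2.connectedComponentsWithStats(m)
ax=np.array([630,323.4])
for i in range(1,n):
    for z in(.024,.038):
        w=ray(p,c[i],z)[:2]*1e3;d=w-ax;print(st[i,4],z,w.round(1),np.degrees(np.arctan2(d[1],d[0])).round(1),np.hypot(*d).round(1))
m=seg(im,(350,155,370,185),(90,0,190),(180,110,255));m=m&cv2.erode(cv2.drawContours(np.zeros_like(m),[cv2.convexHull(big(seg(im,(350,155,385,190),(95,120,80),(115,255,255))))],-1,255,-1),np.ones((3,3)))
v,u=np.nonzero(m);w=ray(p,(u.mean(),v.mean()),.02)[:2]*1e3;d=w-[554,260.4];print(len(u),w,np.degrees(np.arctan2(d[1],d[0])))
E
```

```text
clk 2.25 tcp [170.9 549.  242.3] yaw 72.7 j6 1.43 gap 85.3 grip 0.0 F [-0.  -0.3  0.7] | slide [-451.6 -161.8  122.3] turn 2.7 tiltfix [ 0.01 -0.  ]
8 0.024 [651.1 337.1] 32.9 25.2
8 0.038 [648.  337.3] 37.8 22.7
4 0.024 [642.1 327.9] 20.2 12.9
4 0.038 [639.1 328.3] 28.2 10.3
11 [556.8243154 270.6712985] 74.6252614595784
```

jog_arm:
  moves:
    - {"fingers": 0,"slide": [-200,-100,60],"angular": [0,0,0]}
    - {"fingers": 0,"slide": [-451.6,-161.8,122],"angular": [0,0,1]}
    - {"fingers": 0,"slide": [-451.6,-161.8,122],"angular": [0,0,1]}
    - {"fingers": 0,"slide": [-451.6,-161.8,122],"angular": [0,0,1]}
    - {"fingers": 0,"slide": [-451.6,-161.8,122],"angular": [0,0,1]}
    - {"fingers": 0,"slide": [-451.6,-161.8,122],"angular": [0,0,1]}
    - {"fingers": 0,"slide": [-451.6,-161.8,122],"angular": [0,0,1]}
    - {"fingers": 0.2,"slide": [-451.6,-161.8,122],"angular": [0,0,1]}
    - {"fingers": 0.2,"slide": [-451.6,-161.8,122],"angular": [0,0,1]}
    - {"fingers": 0.2,"slide": [-451.6,-161.8,122],"angular": [0,0,1]}

```text
clock: 3.13
tcp_pos: [0.4941, 0.3041, 0.1393]
orientation: [0.0, 0.159, 0.987, 0.0]
wrist_force: [-0.2, 0.8, 0.2]
finger_gap: 0.0683
grip_force: 0.0
```

jog_arm:
  moves:
    - {"fingers": 0.2,"slide": [0,0,0]}
    - {"fingers": 0.2,"slide": [0,0,0]}
    - {"fingers": 0.2,"slide": [0,0,0]}
    - {"fingers": 0.2,"slide": [0,0,0]}

```text
schema error: expected keys fingers, slide, angular
```

```bash
python3 - <<'E'
from h import *
plan(554,260.4,16,72)
p=read_camera("scene")
cv2.imwrite("pics/s1.png",cv2.resize(p["color"][60:300,200:480],(700,600))[:,:,::-1])
E
```

```text
clk 3.13 tcp [494.1 304.1 139.3] yaw 71.7 j6 0.73 gap 68.3 grip 0.0 F [-0.2  0.8  0.2] | slide [-70.5 -22.8 123.3] turn -0.3 tiltfix [0.03 0.02]
```

View pics/s1.png

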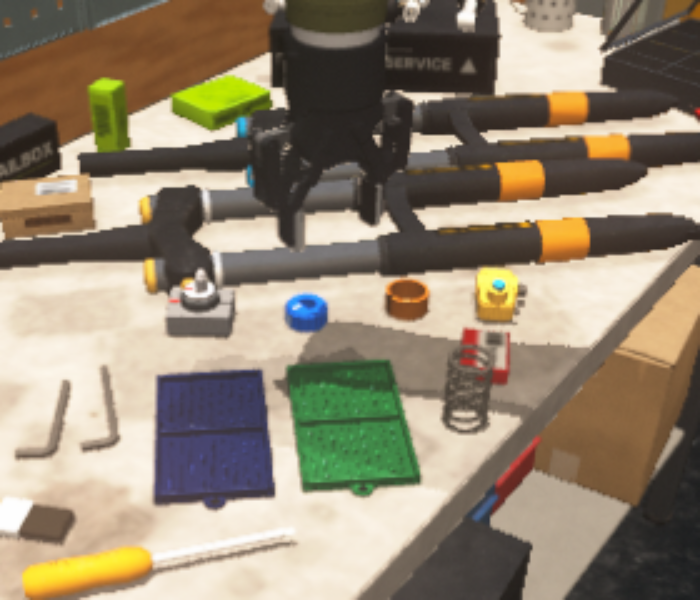

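jog_arm:
  moves:
    - {"fingers": 0.2,"slide": [-70.5,-22.8,60],"angular": [0,0,0]}
    - {"fingers": 0.2,"slide": [-70.5,-22.8,60],"angular": [0,0,0]}
    - {"fingers": 0.2,"slide": [-70.5,-22.8,80],"angular": [0,0,0]}
    - {"fingers": 0.2,"slide": [-70.5,-22.8,80],"angular": [0,0,0]}
    - {"fingers": 0.2,"slide": [-70.5,-22.8,80],"angular": [0,0,0]}
    - {"fingers": 0.2,"slide": [-70.5,-22.8,80],"angular": [0,0,0]}

```text
clock: 3.68
tcp_pos: [0.5521, 0.2624, 0.0604]
orientation: [-0.0, 0.159, 0.987, 0.0]
wrist_force: [0.3, 0.4, 1.9]
finger_gap: 0.0681
grip_force: 0.0
```

```bash
python3 - <<'E'
from h import *
plan(554,260.4,16,72)
E
```

```text
clk 3.68 tcp [552.1 262.4  60.4] yaw 71.7 j6 0.63 gap 68.1 grip 0.0 F [0.3 0.4 1.9] | slide [-2.4 -1.3 44.4] turn -0.3 tiltfix [ 0.02 -0.01]
```

jog_arm:
  moves:
    - {"fingers": 0.2,"slide": [-2,-1,20],"angular": [0,0,0]}
    - {"fingers": 0.2,"slide": [-2,-1,43],"angular": [0,0,0]}
    - {"fingers": 0.2,"slide": [-2,-1,44],"angular": [0,0,0]}
    - {"fingers": 0.2,"slide": [-2,-1,44],"angular": [0,0,0]}
    - {"fingers": 0.6,"slide": [-2,-1,44],"angular": [0,0,0]}
    - {"fingers": 0.6,"slide": [-2,-1,44],"angular": [0,0,0]}
    - {"fingers": 0.6,"slide": [-2,-1,44],"angular": [0,0,0]}
    - {"fingers": 0.6,"slide": [-2,-1,44],"angular": [0,0,0]}
    - {"fingers": 0.6,"slide": [-2,-1,44],"angular": [0,0,0]}
    - {"fingers": 0.6,"slide": [-2,-1,44],"angular": [0,0,0]}
  squeeze: 40

```text
clock: 4.52
tcp_pos: [0.5552, 0.261, 0.0181]
orientation: [0.001, 0.159, 0.987, 0.001]
wrist_force: [-1.6, 0.2, 6.5]
finger_gap: 0.0376
grip_force: 39.8
```

```bash
python3 - <<'E'
from h import *
plan(630,323.4,130,34)
E
```

```text
clk 4.52 tcp [555.2 261.   18.1] yaw 71.7 j6 0.63 gap 37.6 grip 39.8 F [-1.6  0.2  6.5] | slide [ -51.8   83.  -111.6] turn 37.7 tiltfix [0.14 0.14]
```

jog_arm:
  moves:
    - {"fingers": 0.6,"slide": [0,0,-40],"angular": [0,0,0]}
    - {"fingers": 0.6,"slide": [0,0,-80],"angular": [0,0,7]}
    - {"fingers": 0.6,"slide": [-25,40,-80],"angular": [0,0,14]}
    - {"fingers": 0.6,"slide": [-52,83,-80],"angular": [0,0,38]}
    - {"fingers": 0.6,"slide": [-52,83,-80],"angular": [0,0,38]}
    - {"fingers": 0.6,"slide": [-52,83,-80],"angular": [0,0,38]}
    - {"fingers": 0.6,"slide": [-52,83,-80],"angular": [0,0,38]}
    - {"fingers": 0.6,"slide": [-52,83,-80],"angular": [0,0,38]}
    - {"fingers": 0.6,"slide": [-52,83,-80],"angular": [0,0,38]}

```text
clock: 5.27
tcp_pos: [0.6296, 0.3228, 0.0963]
orientation: [0.0, 0.471, 0.882, 0.0]
wrist_force: [0.8, 0.4, -0.5]
finger_gap: 0.0384
grip_force: 40.9
```

```bash
python3 - <<'E'
from h import *
plan(630,323.4,70,34)
p=read_camera("scene")
a=cv2.resize(p["color"][120:220,230:350],(720,600),interpolation=cv2.INTER_CUBIC)
cv2.imwrite("pics/s2.png",a[:,:,::-1])
for n in("blue_dial","damper_head"):print(n,tip_of(n,p)[:1])
c=big(seg(p["color"],(230,100,350,220),(95,120,60),(115,255,255))).reshape(-1,2);print(c.min(0),c.max(0),c.mean(0))
E
```

```text
clk 5.27 tcp [629.6 322.8  96.3] yaw 33.8 j6 1.34 gap 38.4 grip 40.9 F [ 0.8  0.4 -0.5] | slide [ 0.2  0.7 26.3] turn -0.2 tiltfix [0.04 0.01]
blue_dial [{'point': [277.4, 161.4], 'p': 0.74}]
damper_head [{'point': [280.5, 189.4], 'p': 0.73}]
[270 150] [286 164] [278.34693878 156.85714286]
```

View pics/s2.png

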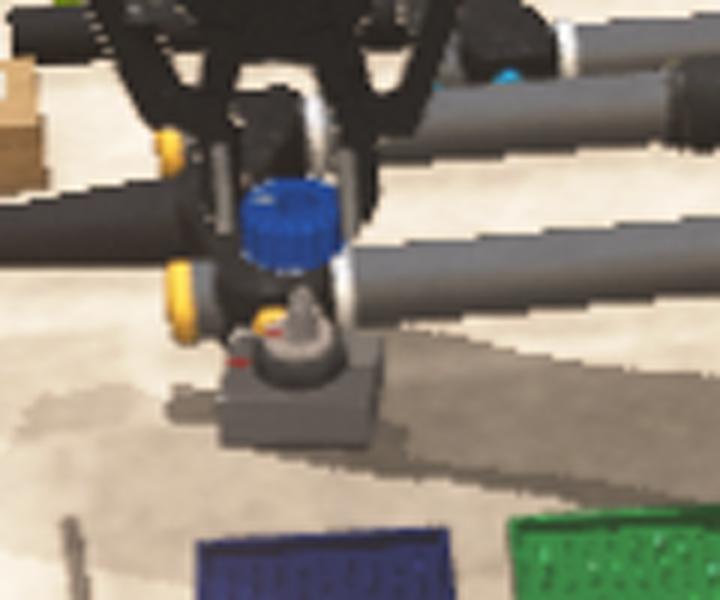

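```bash
python3 - <<'E'
from h import *
p=read_camera("scene")
a=[.630,.3234]
print("shafttop",proj(p,[*a,.056]),"seat",proj(p,[*a,.038]),"dialtop/bot",proj(p,[[.6296,.3228,.098],[.6296,.3228,.078]]))
print("sens x,y",proj(p,[a[0]+.01,a[1],.056])-proj(p,[*a,.056]),proj(p,[a[0],a[1]+.01,.056])-proj(p,[*a,.056]))
g=cv2.resize(p["color"][140:205,255:305],None,fx=12,fy=9,interpolation=cv2.INTER_NEAREST)
for i in range(5): cv2.putText(g,str(255+i*10),(i*120,12),0,.4,(255,0,0),1);cv2.line(g,(i*120,0),(i*120,585),(255,255,0),1)
for i in range(7): cv2.putText(g,str(140+i*10),(0,i*90+12),0,.4,(255,0,0),1);cv2.line(g,(0,i*90),(600,i*90),(255,255,0),1)
cv2.imwrite("pics/s3.png",g[:,:,::-1])
E
```

```text
shafttop [[278.13855972 168.82421618]] seat [[278.62724013 175.44870949]] dialtop/bot [[277.27364893 152.71394828]
 [277.83911628 160.46703454]]
sens x,y [[-3.21286197 -1.41856539]] [[-2.99108056  1.86402977]]
```

View pics/s3.png

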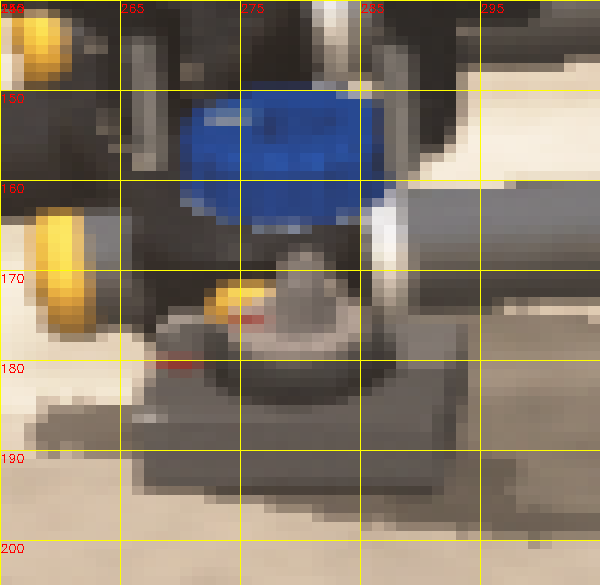

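jog_arm:
  moves:
    - {"fingers": 0.6,"slide": [0,0.7,18],"angular": [0,0,0]}
    - {"fingers": 0.6,"slide": [0,0.7,20],"angular": [0,0,0]}
    - {"fingers": 0.6,"slide": [0,0.7,22],"angular": [0,0,0]}
    - {"fingers": 0.6,"slide": [0,0.7,24],"angular": [0,0,0]}
    - {"fingers": 0.6,"slide": [0,0.7,25],"angular": [0,0,0]}
    - {"fingers": 0.6,"slide": [0,0.7,25],"angular": [0,0,0]}

```text
clock: 5.97
tcp_pos: [0.6302, 0.3231, 0.0708]
orientation: [0.0, 0.472, 0.882, 0.0]
wrist_force: [-0.9, 0.2, 0.5]
finger_gap: 0.038
grip_force: 40.9
```

jog_arm:
  moves:
    - {"fingers": 0.6,"slide": [0,0,2],"angular": [0,0,0]}
    - {"fingers": 0.6,"slide": [0,0,4],"angular": [0,0,0]}
    - {"fingers": 0.6,"slide": [0,0,6],"angular": [0,0,0]}
    - {"fingers": 0.6,"slide": [0,0,6],"angular": [0,0,0]}

```text
clock: 6.3
tcp_pos: [0.6303, 0.3229, 0.0643]
orientation: [0.0, 0.472, 0.882, 0.0]
wrist_force: [2.2, -0.1, -0.8]
finger_gap: 0.0377
grip_force: 40.9
```

jog_arm:
  moves:
    - {"fingers": 0.6,"slide": [0,0,2],"angular": [0,0,0]}
    - {"fingers": 0.6,"slide": [0,0,4],"angular": [0,0,0]}
    - {"fingers": 0.6,"slide": [0,0,6],"angular": [0,0,0]}
    - {"fingers": 0.6,"slide": [0,0,8],"angular": [0,0,0]}
    - {"fingers": 0.6,"slide": [0,0,8],"angular": [0,0,0]}

```text
clock: 6.72
tcp_pos: [0.6303, 0.3229, 0.0563]
orientation: [0.0, 0.472, 0.882, -0.0]
wrist_force: [1.8, -1.8, -1.9]
finger_gap: 0.0379
grip_force: 40.8
```

Push on gently to the seat.

jog_arm:
  moves:
    - {"fingers": 0.6,"slide": [0,0,1],"angular": [0,0,0]}
    - {"fingers": 0.6,"slide": [0,0,2],"angular": [0,0,0]}
    - {"fingers": 0.6,"slide": [0,0,3],"angular": [0,0,0]}
    - {"fingers": 0.6,"slide": [0,0,3],"angular": [0,0,0]}

```text
clock: 7.05
tcp_pos: [0.6303, 0.3229, 0.056]
orientation: [0.001, 0.472, 0.882, 0.0]
wrist_force: [-2.4, -3.1, 11.2]
finger_gap: 0.0379
grip_force: 41.9
```

jog_arm:
  moves:
    - {"fingers": 0.3,"slide": [0,0,1],"angular": [0,0,0]}
    - {"fingers": 0.3,"slide": [0,0,0],"angular": [0,0,0]}
    - {"fingers": 0.3,"slide": [0,0,0],"angular": [0,0,0]}
    - {"fingers": 0.3,"slide": [0,0,-10],"angular": [0,0,0]}
    - {"fingers": 0.3,"slide": [0,0,-30],"angular": [0,0,0]}
    - {"fingers": 0.3,"slide": [0,0,-70],"angular": [0,0,0]}
    - {"fingers": 0.2,"slide": [0,0,-90],"angular": [0,0,0]}
    - {"fingers": 0.2,"slide": [0,0,-90],"angular": [0,0,0]}
    - {"fingers": 0.2,"slide": [0,0,-90],"angular": [0,0,0]}

```text
clock: 7.8
tcp_pos: [0.6312, 0.3237, 0.1461]
orientation: [0.001, 0.472, 0.882, 0.002]
wrist_force: [0.1, 0.1, -0.9]
finger_gap: 0.0685
grip_force: 0.0
```

```bash
python3 - <<'E'
from h import *
plan(417.5,143,120,27)
p=read_camera("scene")
a=cv2.resize(p["color"][140:205,245:315],(640,590),interpolation=cv2.INTER_CUBIC)
cv2.imwrite("pics/s4.png",a[:,:,::-1])
E
```

```text
clk 7.8 tcp [631.2 323.7 146.1] yaw 33.7 j6 1.34 gap 68.5 grip 0.0 F [ 0.1  0.1 -0.9] | slide [ -31.7 -278.1   25. ] turn 6.7 tiltfix [0.24 0.04]
```

View pics/s4.png

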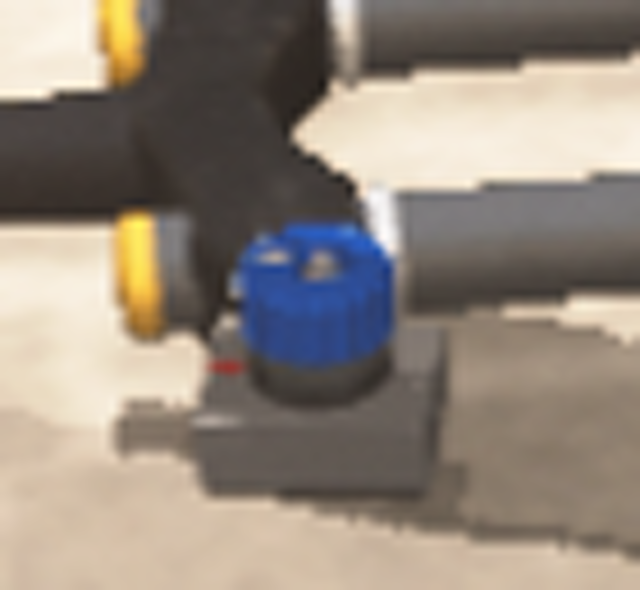

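The dial sits level and home on the seat, with the shaft showing in its hole at crop (318,265). Next is the caliper.

jog_arm:
  moves:
    - {"fingers": 0.2,"slide": [-32,-278,25],"angular": [0,0,6.7]}
    - {"fingers": 0.2,"slide": [-32,-278,25],"angular": [0,0,6.7]}
    - {"fingers": 0.2,"slide": [-32,-278,25],"angular": [0,0,6.7]}
    - {"fingers": 0.2,"slide": [-32,-278,25],"angular": [0,0,6.7]}
    - {"fingers": 0.2,"slide": [-32,-278,25],"angular": [0,0,6.7]}
    - {"fingers": 0.2,"slide": [-32,-278,25],"angular": [0,0,6.7]}
    - {"fingers": 0.2,"slide": [-32,-278,25],"angular": [0,0,6.7]}
    - {"fingers": 0.2,"slide": [-32,-278,25],"angular": [0,0,6.7]}
    - {"fingers": 0.2,"slide": [-32,-278,25],"angular": [0,0,6.7]}
    - {"fingers": 0.2,"slide": [-32,-278,25],"angular": [0,0,6.7]}

```text
clock: 8.68
tcp_pos: [0.4168, 0.1422, 0.1182]
orientation: [-0.0, 0.523, 0.853, 0.0]
wrist_force: [0.7, 0.6, -0.2]
finger_gap: 0.0685
grip_force: 0.0
```

```bash
python3 - <<'E'
from h import *
plan(417.5,143,20,27)
E
```

```text
clk 8.68 tcp [416.8 142.2 118.2] yaw 27.0 j6 1.25 gap 68.5 grip 0.0 F [ 0.7  0.6 -0.2] | slide [ 0.4  0.9 98.2] turn -0.0 tiltfix [ 0.01 -0.01]
```

jog_arm:
  moves:
    - {"fingers": 0.2,"slide": [0,1,40],"angular": [0,0,0]}
    - {"fingers": 0.2,"slide": [0,1,80],"angular": [0,0,0]}
    - {"fingers": 0.2,"slide": [0,1,98],"angular": [0,0,0]}
    - {"fingers": 0.2,"slide": [0,1,98],"angular": [0,0,0]}
    - {"fingers": 0.7,"slide": [0,1,98],"angular": [0,0,0]}
    - {"fingers": 0.7,"slide": [0,1,98],"angular": [0,0,0]}
    - {"fingers": 0.7,"slide": [0,1,98],"angular": [0,0,0]}
    - {"fingers": 0.7,"slide": [0,1,98],"angular": [0,0,0]}
    - {"fingers": 0.7,"slide": [0,1,98],"angular": [0,0,0]}
    - {"fingers": 0.7,"slide": [0,1,98],"angular": [0,0,0]}
  squeeze: 40

```text
clock: 9.52
tcp_pos: [0.4195, 0.1432, 0.0223]
orientation: [0.002, 0.522, 0.853, 0.002]
wrist_force: [0.4, 0.9, 6.1]
finger_gap: 0.0327
grip_force: 40.3
```

jog_arm:
  moves:
    - {"fingers": 0.7,"slide": [0,0,-15],"angular": [0,0,0]}
    - {"fingers": 0.7,"slide": [0,0,-50],"angular": [0,0,0]}
    - {"fingers": 0.7,"slide": [0,0,-85],"angular": [0,0,0]}
    - {"fingers": 0.7,"slide": [0,0,-85],"angular": [0,0,0]}
    - {"fingers": 0.7,"slide": [0,0,-85],"angular": [0,0,0]}

```text
clock: 9.93
tcp_pos: [0.4194, 0.1429, 0.1079]
orientation: [0.002, 0.522, 0.853, 0.002]
wrist_force: [-0.2, -0.9, -1.7]
finger_gap: 0.0325
grip_force: 40.2
```

```bash
python3 - <<'E'
from h import *
plan(472,340,105,-46)
p=read_camera("scene")
a=cv2.resize(p["color"][90:230,330:470],(600,600),interpolation=cv2.INTER_CUBIC)
q=read_camera("top")
b=cv2.resize(q["color"][200:300,360:480],(200,600))
cv2.imwrite("pics/s5.png",a[:,:,::-1])
E
```

```text
clk 9.93 tcp [419.4 142.9 107.9] yaw 27.0 j6 1.25 gap 32.5 grip 40.2 F [-0.2 -0.9 -1.7] | slide [151.7 136.3   3.4] turn 73.0 tiltfix [0.31 0.11]
```

View pics/s5.png

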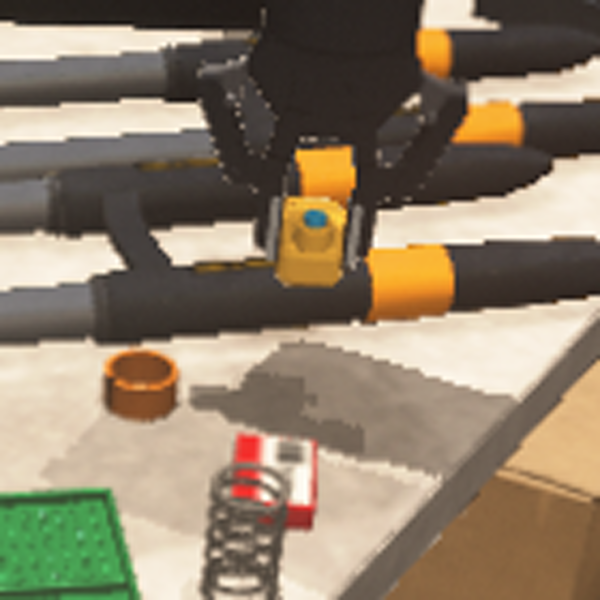

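The caliper is held level across its body, at crop (310,240). Next it goes to the green mat's −y bay.

jog_arm:
  moves:
    - {"fingers": 0.7,"slide": [152,136,3],"angular": [0,0,72]}
    - {"fingers": 0.7,"slide": [152,136,3],"angular": [0,0,72]}
    - {"fingers": 0.7,"slide": [152,136,3],"angular": [0,0,72]}
    - {"fingers": 0.7,"slide": [152,136,3],"angular": [0,0,72]}
    - {"fingers": 0.7,"slide": [152,136,3],"angular": [0,0,72]}
    - {"fingers": 0.7,"slide": [152,136,3],"angular": [0,0,72]}
    - {"fingers": 0.7,"slide": [152,136,3],"angular": [0,0,72]}
    - {"fingers": 0.7,"slide": [152,136,3],"angular": [0,0,72]}
    - {"fingers": 0.7,"slide": [152,136,3],"angular": [0,0,72]}
    - {"fingers": 0.7,"slide": [152,136,3],"angular": [0,0,72]}

```text
clock: 10.87
tcp_pos: [0.468, 0.3393, 0.1]
orientation: [0.0, 0.916, 0.401, -0.002]
wrist_force: [0.0, 0.5, -1.9]
finger_gap: 0.0328
grip_force: 40.4
```

```bash
python3 - <<'E'
from h import *
plan(472,340,28,-45)
E
```

```text
clk 10.87 tcp [468.  339.3 100. ] yaw -42.7 j6 2.8 gap 32.8 grip 40.4 F [ 0.   0.5 -1.9] | slide [ 3.5  2.5 72. ] turn 2.3 tiltfix [-0.08  0.24]
```

jog_arm:
  moves:
    - {"fingers": 0.7,"slide": [3,2.5,30],"angular": [0,0,2]}
    - {"fingers": 0.7,"slide": [3,2.5,60],"angular": [0,0,2]}
    - {"fingers": 0.7,"slide": [3,2.5,69],"angular": [0,0,2]}
    - {"fingers": 0.7,"slide": [3,2.5,72],"angular": [0,0,2]}
    - {"fingers": 0.7,"slide": [3,2.5,73],"angular": [0,0,2]}
    - {"fingers": 0.7,"slide": [3,2.5,73],"angular": [0,0,2]}

```text
clock: 11.37
tcp_pos: [0.4737, 0.3405, 0.0299]
orientation: [-0.0, 0.922, 0.388, 0.0]
wrist_force: [0.2, -0.5, -2.5]
finger_gap: 0.0327
grip_force: 40.3
```

```bash
python3 - <<'E'
from h import *
plan(472,340,26.5,-45)
p=read_camera("scene")
cv2.imwrite("pics/s6.png",cv2.resize(p["color"][170:270,270:390],(720,600),interpolation=cv2.INTER_CUBIC)[:,:,::-1])
E
```

```text
clk 11.37 tcp [473.7 340.5  29.9] yaw -44.4 j6 2.83 gap 32.7 grip 40.3 F [ 0.2 -0.5 -2.5] | slide [-1.5 -0.9  3.4] turn 0.6 tiltfix [ 0.   -0.01]
```

View pics/s6.png

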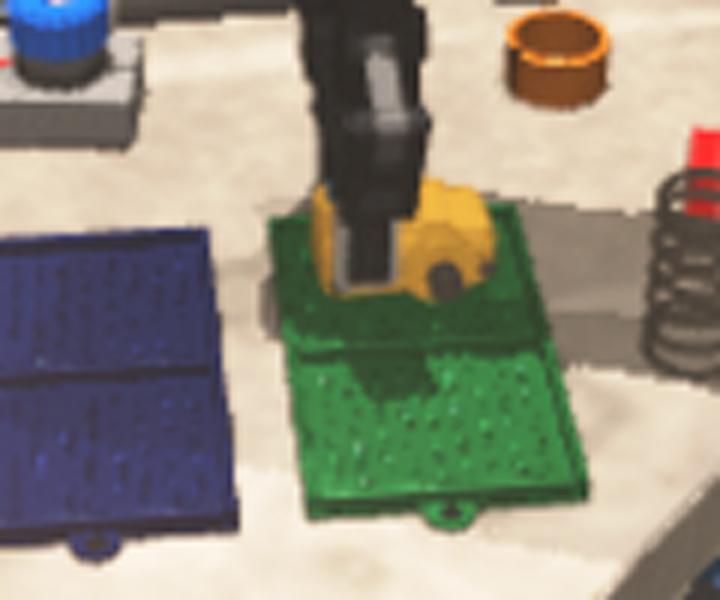

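The caliper sits inside the −y green bay with clear margins (crop 315–500, bay 275–545). Lower it and release.

jog_arm:
  moves:
    - {"fingers": 0.7,"slide": [0,0,2],"angular": [0,0,0]}
    - {"fingers": 0.7,"slide": [0,0,3.5],"angular": [0,0,0]}
    - {"fingers": 0.7,"slide": [0,0,3.5],"angular": [0,0,0]}
    - {"fingers": 0.5,"slide": [0,0,3],"angular": [0,0,0]}
    - {"fingers": 0.48,"slide": [0,0,3],"angular": [0,0,0]}
    - {"fingers": 0.45,"slide": [0,0,0],"angular": [0,0,0]}
    - {"fingers": 0.4,"slide": [0,0,-10],"angular": [0,0,0]}
    - {"fingers": 0.3,"slide": [0,0,-40],"angular": [0,0,0]}
    - {"fingers": 0.2,"slide": [0,0,-80],"angular": [0,0,0]}
    - {"fingers": 0.2,"slide": [0,0,-90],"angular": [0,0,0]}

```text
clock: 12.25
tcp_pos: [0.4761, 0.3418, 0.1262]
orientation: [-0.0, 0.922, 0.388, 0.004]
wrist_force: [1.2, 1.2, 1.6]
finger_gap: 0.0683
grip_force: 0.0
```

```bash
python3 - <<'E'
from h import *
plan(389.3,215.5,110,28)
E
```

```text
clk 12.25 tcp [476.1 341.8 126.2] yaw -44.4 j6 2.83 gap 68.3 grip 0.0 F [1.2 1.2 1.6] | slide [-151.1   26.3   15.1] turn -72.4 tiltfix [ 0.15 -0.46]
```

jog_arm:
  moves:
    - {"fingers": 0.2,"slide": [-151,26,10],"angular": [0,0,-72]}
    - {"fingers": 0.2,"slide": [-151,26,10],"angular": [0,0,-72]}
    - {"fingers": 0.2,"slide": [-151,26,10],"angular": [0,0,-72]}
    - {"fingers": 0.2,"slide": [-151,26,10],"angular": [0,0,-72]}
    - {"fingers": 0.2,"slide": [-151,26,10],"angular": [0,0,-72]}
    - {"fingers": 0.2,"slide": [-151,26,10],"angular": [0,0,-72]}
    - {"fingers": 0.2,"slide": [-151,26,10],"angular": [0,0,-72]}
    - {"fingers": 0.2,"slide": [-151,26,10],"angular": [0,0,-72]}
    - {"fingers": 0.2,"slide": [-151,26,10],"angular": [0,0,-72]}
    - {"fingers": 0.2,"slide": [-151,26,10],"angular": [0,0,-72]}

```text
clock: 13.08
tcp_pos: [0.3868, 0.2143, 0.1106]
orientation: [0.001, 0.518, 0.855, 0.001]
wrist_force: [-0.7, -0.2, 0.1]
finger_gap: 0.0685
grip_force: 0.0
```

jog_arm:
  moves:
    - {"fingers": 0.2,"slide": [0,0,0],"angular": [0,0,0]}
    - {"fingers": 0.2,"slide": [0,0,0],"angular": [0,0,0]}

```text
clock: 13.25
tcp_pos: [0.3867, 0.2144, 0.1103]
orientation: [0.0, 0.522, 0.853, 0.001]
wrist_force: [0.2, 0.2, -0.4]
finger_gap: 0.0684
grip_force: 0.0
```

```bash
python3 - <<'E'
from h import *
plan(389.3,215.5,18,28)
E
```

```text
clk 13.25 tcp [386.7 214.4 110.3] yaw 27.0 j6 1.42 gap 68.4 grip 0.0 F [ 0.2  0.2 -0.4] | slide [-0.2  2.7 92.3] turn -1.0 tiltfix [0.07 0.01]
```

jog_arm:
  moves:
    - {"fingers": 0.2,"slide": [0,2.5,40],"angular": [0,0,-1]}
    - {"fingers": 0.2,"slide": [0,2.5,80],"angular": [0,0,-1]}
    - {"fingers": 0.2,"slide": [0,2.5,92],"angular": [0,0,-1]}
    - {"fingers": 0.2,"slide": [0,2.5,92],"angular": [0,0,-1]}
    - {"fingers": 0.6,"slide": [0,2.5,92],"angular": [0,0,-1]}
    - {"fingers": 0.6,"slide": [0,2.5,92],"angular": [0,0,-1]}
    - {"fingers": 0.6,"slide": [0,2.5,92],"angular": [0,0,-1]}
    - {"fingers": 0.6,"slide": [0,2.5,92],"angular": [0,0,-1]}
    - {"fingers": 0.6,"slide": [0,2.5,92],"angular": [0,0,-1]}
  squeeze: 25

```text
clock: 14.0
tcp_pos: [0.3902, 0.2159, 0.0191]
orientation: [0.001, 0.513, 0.858, 0.001]
wrist_force: [-0.0, 0.2, 7.3]
finger_gap: 0.0412
grip_force: 26.2
```

jog_arm:
  moves:
    - {"fingers": 0.6,"slide": [0,0,-15],"angular": [0,0,0]}
    - {"fingers": 0.6,"slide": [0,0,-50],"angular": [0,0,0]}
    - {"fingers": 0.6,"slide": [0,0,-85],"angular": [0,0,0]}
    - {"fingers": 0.6,"slide": [0,0,-100],"angular": [0,0,0]}
    - {"fingers": 0.6,"slide": [0,0,-100],"angular": [0,0,0]}
    - {"fingers": 0.6,"slide": [0,0,-100],"angular": [0,0,0]}

```text
clock: 14.5
tcp_pos: [0.3895, 0.2157, 0.1188]
orientation: [0.001, 0.513, 0.858, 0.001]
wrist_force: [0.4, -0.8, -1.8]
finger_gap: 0.041
grip_force: 25.6
```

```bash
python3 - <<'E'
from h import *
plan(406.3,386.2,110,-46)
E
```

```text
clk 14.5 tcp [389.5 215.7 118.8] yaw 28.2 j6 1.4 gap 41.0 grip 25.6 F [ 0.4 -0.8 -1.8] | slide [142.3  95.4   9. ] turn 74.2 tiltfix [0.19 0.03]
```

jog_arm:
  moves:
    - {"fingers": 0.6,"slide": [142,95,0],"angular": [0,0,-106]}
    - {"fingers": 0.6,"slide": [142,95,0],"angular": [0,0,-106]}
    - {"fingers": 0.6,"slide": [142,95,0],"angular": [0,0,-106]}
    - {"fingers": 0.6,"slide": [142,95,0],"angular": [0,0,-106]}
    - {"fingers": 0.6,"slide": [142,95,0],"angular": [0,0,-106]}
    - {"fingers": 0.6,"slide": [142,95,0],"angular": [0,0,-106]}
    - {"fingers": 0.6,"slide": [142,95,0],"angular": [0,0,-106]}
    - {"fingers": 0.6,"slide": [142,95,0],"angular": [0,0,-106]}
    - {"fingers": 0.6,"slide": [142,95,0],"angular": [0,0,-106]}
    - {"fingers": 0.6,"slide": [142,95,0],"angular": [0,0,-106]}

```text
clock: 15.33
tcp_pos: [0.404, 0.3847, 0.1154]
orientation: [-0.002, -0.089, 0.996, -0.001]
wrist_force: [0.0, -0.1, 0.1]
finger_gap: 0.0407
grip_force: 25.7
```

```bash
python3 - <<'E'
from h import *
plan(406.3,386.2,26,134)
E
```

```text
clk 15.33 tcp [404.  384.7 115.4] yaw 100.2 j6 0.44 gap 40.7 grip 25.7 F [ 0.  -0.1  0.1] | slide [-2.9  1.2 89.4] turn -33.8 tiltfix [-0.08 -0.18]
```

jog_arm:
  moves:
    - {"fingers": 0.6,"slide": [-2,1,0],"angular": [0,0,-34]}
    - {"fingers": 0.6,"slide": [-2,1,20],"angular": [0,0,-34]}
    - {"fingers": 0.6,"slide": [-2,1,40],"angular": [0,0,-34]}
    - {"fingers": 0.6,"slide": [-2,1,50],"angular": [0,0,-34]}
    - {"fingers": 0.6,"slide": [-2,1,60],"angular": [0,0,-34]}
    - {"fingers": 0.6,"slide": [-2,1,70],"angular": [0,0,-34]}
    - {"fingers": 0.6,"slide": [-2,1,80],"angular": [0,0,-34]}
    - {"fingers": 0.6,"slide": [-2,1,85],"angular": [0,0,-34]}
    - {"fingers": 0.6,"slide": [-2,1,88],"angular": [0,0,-34]}
    - {"fingers": 0.6,"slide": [-2,1,88],"angular": [0,0,-34]}

```text
clock: 16.17
tcp_pos: [0.4065, 0.3864, 0.0287]
orientation: [-0.001, -0.373, 0.928, -0.0]
wrist_force: [0.1, -0.3, -0.8]
finger_gap: 0.0412
grip_force: 25.7
```

```bash
python3 - <<'E'
from h import *
plan(406.3,386.2,23,134)
E
```

```text
clk 16.17 tcp [406.5 386.4  28.7] yaw 133.8 j6 -0.15 gap 41.2 grip 25.7 F [ 0.1 -0.3 -0.8] | slide [ 0.3 -0.   5.7] turn -0.2 tiltfix [ 0.01 -0.08]
```

jog_arm:
  moves:
    - {"fingers": 0.6,"slide": [0,0,3],"angular": [0,0,0]}
    - {"fingers": 0.6,"slide": [0,0,5.5],"angular": [0,0,0]}
    - {"fingers": 0.6,"slide": [0,0,5.5],"angular": [0,0,0]}
    - {"fingers": 0.44,"slide": [0,0,5],"angular": [0,0,0]}
    - {"fingers": 0.42,"slide": [0,0,5],"angular": [0,0,0]}
    - {"fingers": 0.42,"slide": [0,0,0],"angular": [0,0,0]}
    - {"fingers": 0.42,"slide": [0,0,-20],"angular": [0,0,0]}
    - {"fingers": 0.3,"slide": [0,0,-60],"angular": [0,0,0]}
    - {"fingers": 0.2,"slide": [0,0,-100],"angular": [0,0,0]}
    - {"fingers": 0.2,"slide": [0,0,-110],"angular": [0,0,0]}

```text
clock: 17.0
tcp_pos: [0.4096, 0.3887, 0.1465]
orientation: [0.005, -0.373, 0.928, 0.001]
wrist_force: [0.9, 0.6, 1.0]
finger_gap: 0.0681
grip_force: 0.0
```

jog_arm:
  moves:
    - {"fingers": 0.2,"slide": [-60,40,0],"angular": [0,0,0]}
    - {"fingers": 0.2,"slide": [-60,40,0],"angular": [0,0,0]}
    - {"fingers": 0.2,"slide": [-60,40,0],"angular": [0,0,0]}

```text
clock: 17.25
tcp_pos: [0.4242, 0.4619, 0.1406]
orientation: [0.003, -0.374, 0.927, 0.002]
wrist_force: [0.8, 0.0, -0.1]
finger_gap: 0.0684
grip_force: 0.0
```

```bash
python3 - <<'E'
from h import *
p=read_camera("top");q=read_camera("scene")
a=rectify(p,(430,340),.01,133,100,3);b=rectify(p,(365,290),.066,133,100,3)
c=cv2.resize(q["color"][170:270,270:430],(400,300))
cv2.imwrite("pics/r2.png",np.vstack([np.hstack([a[:,:400]] +[b[:300,:399]]),np.hstack([c,np.zeros((300,a[:,:400].shape[1]+399-400,3),np.uint8)])])[:,:,::-1])
for n in("spring","bushing"):
    for k in(p,q):print(n,[(np.round(r["point"],1),round(r["p"],2)) for r in tip_of(n,k)[:2]])
plan(362,295,110,None)
E
```

```text
spring [(array([347., 275.]), 0.51)]
spring [(array([383.8, 227.9]), 0.98), (array([262.3, 282.8]), 0.37)]
bushing [(array([408.6, 204.4]), 0.47)]
bushing [(array([361. , 181.9]), 0.6), (array([282.8, 175.9]), 0.26)]
clk 17.55 tcp [422.1 456.1 139.5] yaw 133.8 j6 -0.07 gap 68.4 grip 0.0 F [-0.7 -0.1  0.4] | slide [154.8 -74.6  29.7] turn 0 tiltfix [-0.   -0.06]
```

View pics/r2.png

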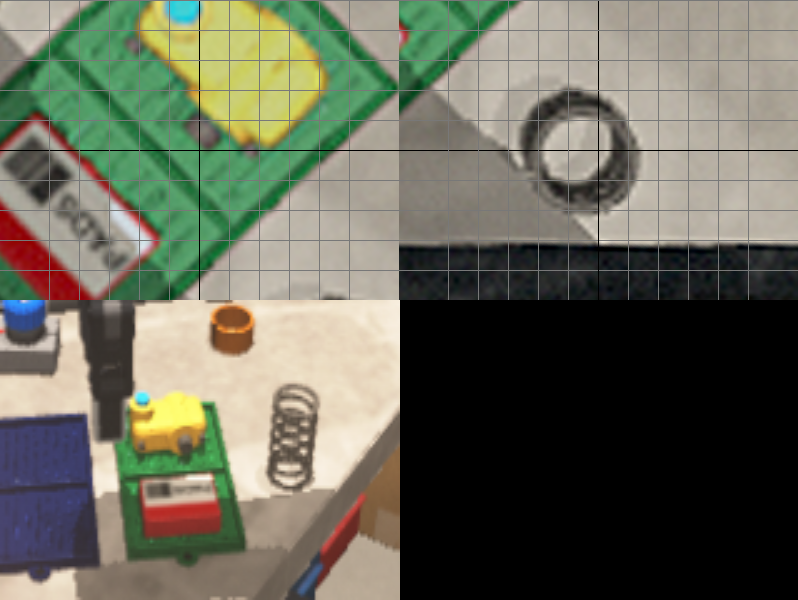

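The caliper and carton each sit inside their own green bay, and the spring's top ring centres at about panel (586,160), giving (362,294). Next is the spring.

jog_arm:
  moves:
    - {"fingers": 0.2,"slide": [155,-74,10],"angular": [0,0,0]}
    - {"fingers": 0.2,"slide": [155,-74,10],"angular": [0,0,0]}
    - {"fingers": 0.2,"slide": [155,-74,10],"angular": [0,0,0]}
    - {"fingers": 0.2,"slide": [155,-74,10],"angular": [0,0,0]}
    - {"fingers": 0.2,"slide": [155,-74,10],"angular": [0,0,0]}
    - {"fingers": 0.2,"slide": [155,-74,10],"angular": [0,0,0]}
    - {"fingers": 0.2,"slide": [155,-74,10],"angular": [0,0,0]}
    - {"fingers": 0.2,"slide": [155,-74,10],"angular": [0,0,0]}

```text
clock: 18.22
tcp_pos: [0.3633, 0.2972, 0.1304]
orientation: [0.001, -0.373, 0.928, 0.0]
wrist_force: [0.5, 0.4, -0.2]
finger_gap: 0.0682
grip_force: 0.0
```

```bash
python3 - <<'E'
from h import *
plan(362,294,38)
E
```

```text
clk 18.22 tcp [363.3 297.2 130.4] yaw 133.8 j6 -0.25 gap 68.2 grip 0.0 F [ 0.5  0.4 -0.2] | slide [ 3.4 -1.4 92.4] turn 0 tiltfix [-0.03  0.16]
```

jog_arm:
  moves:
    - {"fingers": 0.2,"slide": [3,-1,30],"angular": [0,0,0]}
    - {"fingers": 0.2,"slide": [3,-1,65],"angular": [0,0,0]}
    - {"fingers": 0.2,"slide": [3,-1,92],"angular": [0,0,0]}
    - {"fingers": 0.2,"slide": [3,-1,92],"angular": [0,0,0]}
    - {"fingers": 0.5,"slide": [3,-1,92],"angular": [0,0,0]}
    - {"fingers": 0.7,"slide": [3,-1,92],"angular": [0,0,0]}
    - {"fingers": 0.7,"slide": [3,-1,92],"angular": [0,0,0]}
    - {"fingers": 0.7,"slide": [3,-1,92],"angular": [0,0,0]}
    - {"fingers": 0.7,"slide": [3,-1,92],"angular": [0,0,0]}
  squeeze: 40

```text
clock: 18.97
tcp_pos: [0.3622, 0.2948, 0.0393]
orientation: [0.002, -0.374, 0.928, 0.0]
wrist_force: [0.2, 1.0, 4.3]
finger_gap: 0.0361
grip_force: 40.3
```

jog_arm:
  moves:
    - {"fingers": 0.7,"slide": [0,0,-15],"angular": [0,0,0]}
    - {"fingers": 0.7,"slide": [0,0,-50],"angular": [0,0,0]}
    - {"fingers": 0.7,"slide": [0,0,-75],"angular": [0,0,0]}
    - {"fingers": 0.7,"slide": [0,0,-75],"angular": [0,0,0]}
    - {"fingers": 0.7,"slide": [0,0,-75],"angular": [0,0,0]}

```text
clock: 19.38
tcp_pos: [0.3619, 0.2944, 0.1144]
orientation: [0.002, -0.373, 0.928, 0.0]
wrist_force: [0.2, 0.5, -1.7]
finger_gap: 0.036
grip_force: 40.5
```

```bash
python3 - <<'E'
from h import *
plan(486.7,466.5,115)
p=read_camera("scene")
cv2.imwrite("pics/s7.png",cv2.resize(p["color"][130:250,310:430],(600,600),interpolation=cv2.INTER_CUBIC)[:,:,::-1])
E
```

```text
clk 19.38 tcp [361.9 294.4 114.4] yaw 133.9 j6 -0.25 gap 36.0 grip 40.5 F [ 0.2  0.5 -1.7] | slide [-209.3   37.6    0.3] turn 0 tiltfix [-0.06  0.26]
```

View pics/s7.png

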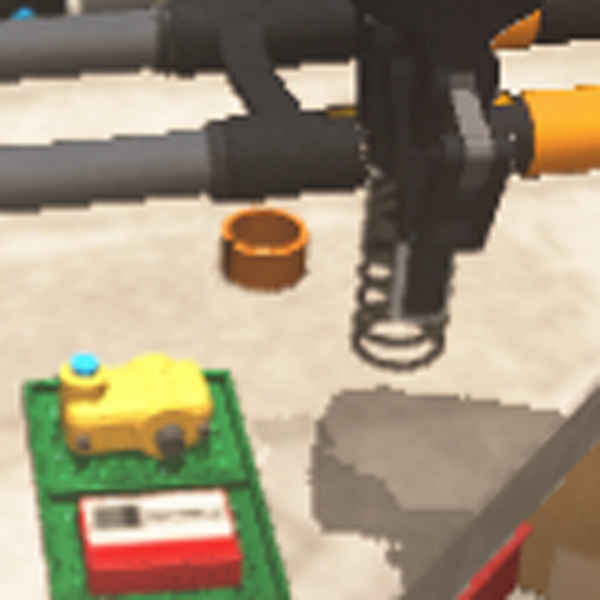

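The spring is lifted upright, with its bottom ring at crop (400,345). Carry it to navy bay A.

jog_arm:
  moves:
    - {"fingers": 0.7,"slide": [-20,4,0],"angular": [0,0,0]}
    - {"fingers": 0.7,"slide": [-50,9,0],"angular": [0,0,0]}
    - {"fingers": 0.7,"slide": [-80,15,0],"angular": [0,0,0]}
    - {"fingers": 0.7,"slide": [-110,20,0],"angular": [0,0,0]}
    - {"fingers": 0.7,"slide": [-140,26,0],"angular": [0,0,0]}
    - {"fingers": 0.7,"slide": [-170,31,0],"angular": [0,0,0]}
    - {"fingers": 0.7,"slide": [-195,35,0],"angular": [0,0,0]}
    - {"fingers": 0.7,"slide": [-209,38,0],"angular": [0,0,0]}
    - {"fingers": 0.7,"slide": [-209,38,0],"angular": [0,0,0]}
    - {"fingers": 0.7,"slide": [-209,38,0],"angular": [0,0,0]}

```text
clock: 20.27
tcp_pos: [0.4839, 0.4653, 0.11]
orientation: [-0.002, -0.374, 0.928, -0.001]
wrist_force: [-0.1, -0.1, -1.1]
finger_gap: 0.0357
grip_force: 40.5
```

```bash
python3 - <<'E'
from h import *
plan(486.7,466.5,46)
E
```

```text
clk 20.27 tcp [483.9 465.3 110. ] yaw 133.9 j6 -0.12 gap 35.7 grip 40.5 F [-0.1 -0.1 -1.1] | slide [-3.2 -1.1 64. ] turn 0 tiltfix [ 0.03 -0.23]
```

jog_arm:
  moves:
    - {"fingers": 0.7,"slide": [-2,-1,25],"angular": [0,0,0]}
    - {"fingers": 0.7,"slide": [-2,-1,50],"angular": [0,0,0]}
    - {"fingers": 0.7,"slide": [-2,-1,60],"angular": [0,0,0]}
    - {"fingers": 0.7,"slide": [-2,-1,63],"angular": [0,0,0]}
    - {"fingers": 0.7,"slide": [-2,-1,65],"angular": [0,0,0]}
    - {"fingers": 0.7,"slide": [-2,-1,65],"angular": [0,0,0]}
    - {"fingers": 0.7,"slide": [-2,-1,65],"angular": [0,0,0]}

```text
clock: 20.85
tcp_pos: [0.4876, 0.4668, 0.049]
orientation: [0.001, -0.373, 0.928, 0.0]
wrist_force: [-0.2, 0.9, -0.7]
finger_gap: 0.0362
grip_force: 40.5
```

jog_arm:
  moves:
    - {"fingers": 0.7,"slide": [0,0,1],"angular": [0,0,0]}
    - {"fingers": 0.7,"slide": [0,0,2],"angular": [0,0,0]}
    - {"fingers": 0.7,"slide": [0,0,2],"angular": [0,0,0]}

```text
clock: 21.1
tcp_pos: [0.4873, 0.4667, 0.0462]
orientation: [0.001, -0.373, 0.928, 0.0]
wrist_force: [0.8, -0.1, -1.1]
finger_gap: 0.0364
grip_force: 40.5
```

jog_arm:
  moves:
    - {"fingers": 0.7,"slide": [0,0,1],"angular": [0,0,0]}
    - {"fingers": 0.7,"slide": [0,0,2],"angular": [0,0,0]}
    - {"fingers": 0.7,"slide": [0,0,3],"angular": [0,0,0]}
    - {"fingers": 0.7,"slide": [0,0,3],"angular": [0,0,0]}

```text
clock: 21.43
tcp_pos: [0.4872, 0.4666, 0.0434]
orientation: [0.0, -0.373, 0.928, 0.0]
wrist_force: [-0.5, -1.8, 3.2]
finger_gap: 0.0361
grip_force: 41.0
```

jog_arm:
  moves:
    - {"fingers": 0.5,"slide": [0,0,0],"angular": [0,0,0]}
    - {"fingers": 0.45,"slide": [0,0,0],"angular": [0,0,0]}
    - {"fingers": 0.35,"slide": [0,0,0],"angular": [0,0,0]}
    - {"fingers": 0.25,"slide": [0,0,0],"angular": [0,0,0]}
    - {"fingers": 0.2,"slide": [0,0,-15],"angular": [0,0,0]}
    - {"fingers": 0.2,"slide": [0,0,-50],"angular": [0,0,0]}
    - {"fingers": 0.2,"slide": [0,0,-90],"angular": [0,0,0]}
    - {"fingers": 0.2,"slide": [0,0,-100],"angular": [0,0,0]}
    - {"fingers": 0.2,"slide": [0,0,-100],"angular": [0,0,0]}
    - {"fingers": 0.2,"slide": [0,0,-100],"angular": [0,0,0]}

```text
clock: 22.27
tcp_pos: [0.4876, 0.4669, 0.1436]
orientation: [0.001, -0.373, 0.928, 0.0]
wrist_force: [-0.5, -0.5, 0.6]
finger_gap: 0.0685
grip_force: 0.0
```

```bash
python3 - <<'E'
from h import *
plan(490.8,185.6,110,134)
p=read_camera("top");q=read_camera("scene")
a=cv2.resize(p["color"][150:270,200:440],(800,400))
a=np.hstack([cv2.resize(q["color"][160:260,210:370],(400,300)),rectify(p,(490.8,185.6),.022)])
cv2.imwrite("pics/s8.png",a[:,:,::-1])
E
```

```text
clk 22.27 tcp [487.6 466.9 143.6] yaw 133.9 j6 -0.12 gap 68.5 grip 0.0 F [-0.5 -0.5  0.6] | slide [ 192.7 -205.1   33.1] turn -0.1 tiltfix [-0.01  0.14]
```

View pics/s8.png

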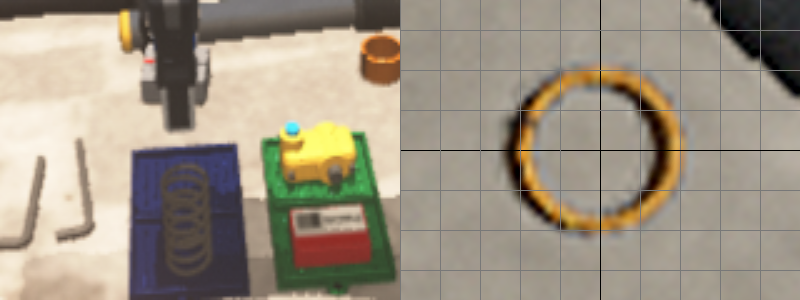

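The spring stands in the navy mat's +y bay (crop 190,220), and the bushing centre is confirmed at (491,186). Next I grip the bushing, closing parallel to the nearby fork tube.

jog_arm:
  moves:
    - {"fingers": 0.2,"slide": [192,-205,0],"angular": [0,0,90]}
    - {"fingers": 0.2,"slide": [192,-205,0],"angular": [0,0,90]}
    - {"fingers": 0.2,"slide": [192,-205,0],"angular": [0,0,90]}
    - {"fingers": 0.2,"slide": [192,-205,0],"angular": [0,0,90]}
    - {"fingers": 0.2,"slide": [192,-205,0],"angular": [0,0,90]}
    - {"fingers": 0.2,"slide": [192,-205,0],"angular": [0,0,90]}
    - {"fingers": 0.2,"slide": [192,-205,0],"angular": [0,0,90]}
    - {"fingers": 0.2,"slide": [192,-205,0],"angular": [0,0,90]}
    - {"fingers": 0.2,"slide": [192,-205,0],"angular": [0,0,90]}
    - {"fingers": 0.2,"slide": [192,-205,0],"angular": [0,0,90]}

```text
clock: 23.2
tcp_pos: [0.4895, 0.1843, 0.1408]
orientation: [-0.002, 0.244, 0.97, -0.001]
wrist_force: [0.4, -0.7, 0.5]
finger_gap: 0.0683
grip_force: 0.0
```

```bash
python3 - <<'E'
from h import *
plan(491,186,70,44)
E
```

```text
clk 23.2 tcp [489.5 184.3 140.8] yaw 61.8 j6 0.7 gap 68.3 grip 0.0 F [ 0.4 -0.7  0.5] | slide [-0.7  2.4 70.8] turn 17.8 tiltfix [-0.11 -0.15]
```

jog_arm:
  moves:
    - {"fingers": 0.2,"slide": [0,2,0],"angular": [0,0,18]}
    - {"fingers": 0.2,"slide": [0,2,0],"angular": [0,0,18]}
    - {"fingers": 0.2,"slide": [0,2,30],"angular": [0,0,18]}
    - {"fingers": 0.2,"slide": [0,2,60],"angular": [0,0,18]}
    - {"fingers": 0.2,"slide": [0,2,70],"angular": [0,0,18]}
    - {"fingers": 0.2,"slide": [0,2,70],"angular": [0,0,18]}

```text
clock: 23.7
tcp_pos: [0.4878, 0.1865, 0.0685]
orientation: [-0.004, 0.389, 0.921, -0.003]
wrist_force: [-0.1, -1.6, 0.0]
finger_gap: 0.0683
grip_force: 0.0
```

```bash
python3 - <<'E'
from h import *
plan(491,186,18.5,44)
E
```

```text
clk 23.7 tcp [487.8 186.5  68.5] yaw 44.2 j6 1.01 gap 68.3 grip 0.0 F [-0.1 -1.6  0. ] | slide [-2.9  2.3 50. ] turn 0.2 tiltfix [-0.43 -0.27]
```

jog_arm:
  moves:
    - {"fingers": 0.2,"slide": [-1,1,10],"angular": [0,0,0]}
    - {"fingers": 0.2,"slide": [-1,1,10],"angular": [0,0,0]}
    - {"fingers": 0.2,"slide": [-1,1,10],"angular": [0,0,0]}

```text
clock: 23.95
tcp_pos: [0.4935, 0.1875, 0.063]
orientation: [0.0, 0.389, 0.921, 0.0]
wrist_force: [-0.6, -0.8, 0.3]
finger_gap: 0.0682
grip_force: 0.0
```

```bash
python3 - <<'E'
from h import *
plan(491,186,18.5,44)
E
```

```text
clk 23.95 tcp [493.5 187.5  63. ] yaw 44.2 j6 1.01 gap 68.2 grip 0.0 F [-0.6 -0.8  0.3] | slide [ 0.7 -2.8 44.5] turn 0.2 tiltfix [0.03 0.02]
```

jog_arm:
  moves:
    - {"fingers": 0.2,"slide": [0.5,-2.5,20],"angular": [0,0,0]}
    - {"fingers": 0.2,"slide": [0.5,-2.5,42],"angular": [0,0,0]}
    - {"fingers": 0.2,"slide": [0.5,-2.5,44],"angular": [0,0,0]}
    - {"fingers": 0.2,"slide": [0.5,-2.5,44],"angular": [0,0,0]}
    - {"fingers": 0.5,"slide": [0.5,-2.5,44],"angular": [0,0,0]}
    - {"fingers": 0.6,"slide": [0.5,-2.5,44],"angular": [0,0,0]}
    - {"fingers": 0.6,"slide": [0.5,-2.5,44],"angular": [0,0,0]}
    - {"fingers": 0.6,"slide": [0.5,-2.5,44],"angular": [0,0,0]}
    - {"fingers": 0.6,"slide": [0.5,-2.5,44],"angular": [0,0,0]}
  squeeze: 25

```text
clock: 24.7
tcp_pos: [0.4921, 0.1863, 0.0204]
orientation: [0.001, 0.389, 0.921, 0.001]
wrist_force: [-0.3, 0.1, 6.6]
finger_gap: 0.0398
grip_force: 24.9
```

jog_arm:
  moves:
    - {"fingers": 0.6,"slide": [0,0,-15],"angular": [0,0,0]}
    - {"fingers": 0.6,"slide": [0,0,-50],"angular": [0,0,0]}
    - {"fingers": 0.6,"slide": [0,0,-85],"angular": [0,0,0]}
    - {"fingers": 0.6,"slide": [0,0,-85],"angular": [0,0,0]}
    - {"fingers": 0.6,"slide": [0,0,-85],"angular": [0,0,0]}
    - {"fingers": 0.6,"slide": [0,0,-85],"angular": [0,0,0]}

```text
clock: 25.2
tcp_pos: [0.491, 0.1861, 0.104]
orientation: [0.001, 0.389, 0.921, 0.0]
wrist_force: [-0.6, 0.5, -0.9]
finger_gap: 0.0401
grip_force: 25.5
```

```bash
python3 - <<'E'
from h import *
plan(538.1,413.3,105,44)
E
```

```text
clk 25.2 tcp [491.  186.1 104. ] yaw 44.2 j6 1.01 gap 40.1 grip 25.5 F [-0.6  0.5 -0.9] | slide [130.  192.2  -0.8] turn 0.2 tiltfix [0.07 0.04]
```

jog_arm:
  moves:
    - {"fingers": 0.6,"slide": [130,192,0],"angular": [0,0,0]}
    - {"fingers": 0.6,"slide": [130,192,0],"angular": [0,0,0]}
    - {"fingers": 0.6,"slide": [130,192,0],"angular": [0,0,0]}
    - {"fingers": 0.6,"slide": [130,192,0],"angular": [0,0,0]}
    - {"fingers": 0.6,"slide": [130,192,0],"angular": [0,0,0]}
    - {"fingers": 0.6,"slide": [130,192,0],"angular": [0,0,0]}
    - {"fingers": 0.6,"slide": [130,192,0],"angular": [0,0,0]}
    - {"fingers": 0.6,"slide": [130,192,0],"angular": [0,0,0]}
    - {"fingers": 0.6,"slide": [130,192,0],"angular": [0,0,0]}

```text
clock: 25.95
tcp_pos: [0.5365, 0.412, 0.1017]
orientation: [-0.001, 0.389, 0.921, -0.002]
wrist_force: [-0.3, 0.7, 0.1]
finger_gap: 0.0398
grip_force: 25.6
```

```bash
python3 - <<'E'
from h import *
plan(538.1,413.3,25,44)
E
```

```text
clk 25.95 tcp [536.5 412.  101.7] yaw 44.2 j6 1.34 gap 39.8 grip 25.6 F [-0.3  0.7  0.1] | slide [-0.2  2.4 76.7] turn 0.2 tiltfix [-0.21 -0.03]
```

jog_arm:
  moves:
    - {"fingers": 0.6,"slide": [0,2,30],"angular": [0,0,0]}
    - {"fingers": 0.6,"slide": [0,2,60],"angular": [0,0,0]}
    - {"fingers": 0.6,"slide": [0,2,72],"angular": [0,0,0]}
    - {"fingers": 0.6,"slide": [0,2,75],"angular": [0,0,0]}
    - {"fingers": 0.6,"slide": [0,2,75],"angular": [0,0,0]}
    - {"fingers": 0.6,"slide": [0,2,75],"angular": [0,0,0]}

```text
clock: 26.45
tcp_pos: [0.5399, 0.4142, 0.0299]
orientation: [0.0, 0.389, 0.921, 0.001]
wrist_force: [0.4, -0.4, 0.7]
finger_gap: 0.0396
grip_force: 25.6
```

Needs TCP at about z = 24.5; lower 5 mm, then release and clear off.

jog_arm:
  moves:
    - {"fingers": 0.6,"slide": [0,0,2],"angular": [0,0,0]}
    - {"fingers": 0.6,"slide": [0,0,4],"angular": [0,0,0]}
    - {"fingers": 0.6,"slide": [0,0,5],"angular": [0,0,0]}
    - {"fingers": 0.6,"slide": [0,0,5],"angular": [0,0,0]}
    - {"fingers": 0.5,"slide": [0,0,5],"angular": [0,0,0]}
    - {"fingers": 0.42,"slide": [0,0,4],"angular": [0,0,0]}
    - {"fingers": 0.4,"slide": [0,0,0],"angular": [0,0,0]}
    - {"fingers": 0.4,"slide": [0,0,-15],"angular": [0,0,0]}
    - {"fingers": 0.4,"slide": [0,0,-50],"angular": [0,0,0]}
    - {"fingers": 0.3,"slide": [0,0,-90],"angular": [0,0,0]}

```text
clock: 27.28
tcp_pos: [0.5372, 0.4133, 0.1168]
orientation: [-0.002, 0.389, 0.921, -0.003]
wrist_force: [-0.4, 0.6, -0.1]
finger_gap: 0.0595
grip_force: 0.0
```

jog_arm:
  moves:
    - {"fingers": 0.3,"slide": [0,0,-50],"angular": [0,0,0]}
    - {"fingers": 0.3,"slide": [60,-100,-60],"angular": [0,0,0]}
    - {"fingers": 0.3,"slide": [60,-180,-60],"angular": [0,0,0]}
    - {"fingers": 0.3,"slide": [60,-180,-60],"angular": [0,0,0]}
    - {"fingers": 0.3,"slide": [60,-180,-60],"angular": [0,0,0]}
    - {"fingers": 0.3,"slide": [60,-180,-60],"angular": [0,0,0]}
    - {"fingers": 0.3,"slide": [60,-180,-60],"angular": [0,0,0]}
    - {"fingers": 0.3,"slide": [60,-180,-60],"angular": [0,0,0]}

```text
clock: 27.95
tcp_pos: [0.3675, 0.3317, 0.1797]
orientation: [0.0, 0.389, 0.921, 0.001]
wrist_force: [1.3, 1.3, -0.4]
finger_gap: 0.0599
grip_force: 0.0
```

```bash
python3 - <<'E'
from h import *
plan(500,400,200)
p=read_camera("top");q=read_camera("scene")
a=np.hstack([cv2.resize(q["color"][140:270,230:400],(400,306)),cv2.resize(p["color"][100:300,200:460],(400,306))])
cv2.imwrite("pics/s9.png",a[:,:,::-1])
E
```

```text
clk 27.95 tcp [367.5 331.7 179.7] yaw 44.3 j6 1.37 gap 59.9 grip 0.0 F [ 1.3  1.3 -0.4] | slide [-43.5 142.6 -20.1] turn 0 tiltfix [0.1  0.02]
```

View pics/s9.png

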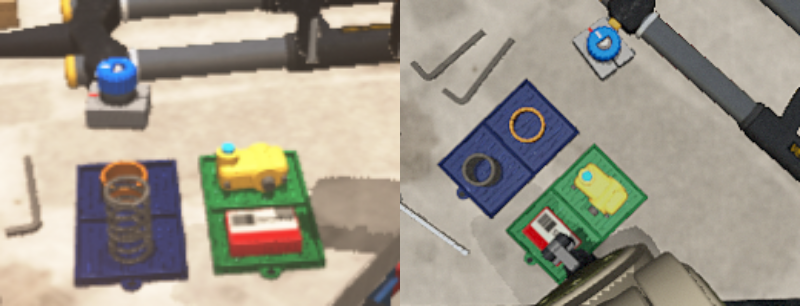

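The dial is on its seat at right-panel (603,42). The bushing (527,124) and spring (482,169) are in the navy bays, and the caliper (600,190) and carton (550,230) are in the green ones. The hex key and screwdriver haven't moved and the arm is clear.

```bash
python3 -c "
from workcell import *
print(hand_in())"
```

```text
the job is handed in; nothing more can be done
None
```

The job is handed in: the blue dial is fully home on the damper head, the caliper and pad carton are in the green mat's bays and the spring (standing) and bushing (flat) in the navy mat's bays, with the screwdriver and hex key untouched, at about 28 s on the clock.

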